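# Close the balance's draft shield and press its bar key

### The job

Get the bench balance ready to weigh: with the fingertips, push the side door and the top cover of its clear draft shield fully shut, then press the wide bar key on the front panel all the way down and let it come up again. Only push and press: leave the dish on the pan, the small round key and the things standing round the balance as they are.

Things in the scene. Friction and masses are not known exactly. Their poses are not given: they have to be found in the camera images.
- balance: White bench balance, 236 x 186 mm, fixed, turned up to 0.25 rad. Origin: centre of its underside; x runs from its front (keys) to its back, y to its left, z up. Its frame: front panel x -118 to -30 mm, top 50 mm up (display 2 mm higher); clear box-shaped draft shield with metal edges x -30 to 110, y -83 to 91 mm, top 140 mm up. Cover and door, open, stick out at the back.
- top_cover (a joint): Clear sliding cover on top of the draft shield: metres it stands open, 0 = fully shut, at most 0.065. It slides along the balance's x, shuts towards the balance's front (-x) against a stop, needs about 2 N and stays where it is left.
- top_catch (a point): Middle of the upright rear face of the cover's grey wedge-shaped finger catch (moves with the cover). The face looks to the balance's +x, is 50 mm wide along y and 21 mm high (this point: 11 mm above the cover's top); in front the catch slopes down over 22 mm. Push it towards the balance's -x. Shut, it lies at x -5, y 0, z 151 mm in the balance's frame.
- side_door (a joint): Clear sliding door on the left (+y) side of the draft shield: metres it stands open, 0 = fully shut, at most 0.065. It slides along the balance's x, shuts towards the balance's front (-x) against a stop, needs about 2 N and stays where it is left.
- side_catch (a point): Middle of the rear face of the door's grey wedge-shaped finger catch (moves with the door). The face looks to the balance's +x, is 34 mm tall and stands out 29 mm from the door (this point: 15 mm out, 26 mm below the shield's top); in front it tapers to the door. Push it towards -x, fingers beside the door. Shut, it lies at x -5, y 105, z 114 mm in the balance's frame.
- bar_key (a joint): How far the wide bar key is pressed, m: 0 = up, 0.004 = fully down; a spring returns it, about 4.5 N holds it fully down.
- bar_key_top (a point): Centre of the top of the wide white bar key (18 mm along x, 44 mm along y) at the left end of the front panel; its top stands 8 mm above the panel and 58 mm above the bench, 67 mm in front of the shield, pressed straight down.
- round_key (a joint): How far the small round key is pressed, m: 0 = up, 0.004 = fully down. Not to be pressed.
- round_key_top (a point): Centre of the top of the small white round key, 18 mm in diameter, at the right end of the front panel, 100 mm from the bar key.
- petri_dish: Petri dish, 87 mm in diameter, 14 mm high, loose on the round pan inside the shield. Origin: centre of its underside.
- vial_amber: Loose brown vial with a black cap, 24 mm in diameter, 62 mm tall, standing on the bench beside the balance. Origin: centre of its underside.
- pellet_die: Loose steel die, 37 mm in diameter, 48 mm tall, standing on the bench beside the balance. Origin: centre of its underside.
- jar_blue: Loose white jar with a blue lid, 51 mm in diameter, 56 mm tall, standing on the bench beside the balance. Origin: centre of its underside.

How it is judged:
By the outcome, as a careful person would: the job done as asked, in the order asked, and still so for the second after the job is handed in, with the robot touching nothing.
It also fails if it takes over 46 s, if anything falls off the work surface, if the arm or the gripper's body presses on something with over 40 N, if the wrist force passes 120 N, or if a joint passes its speed limit or range.

### The arm

A 6-joint arm with a two-finger parallel gripper is mounted at the origin on a cart in front of the work surface, level with it; the furniture and walls round the work are solid. World frame = base frame: x ahead of the robot, y to its left, z up, the work surface at z = 0. Lengths are in m, angles in rad, forces in N, time in s.
With the tool pointing down it reaches from about 0.4 to 0.825 m from the base axis. Payload 7 kg.
Tool frame: the origin (TCP) lies on the mounting face of the last link; the fingertips stand 178 mm ahead of it and the grasp point (between the pads) lies arm.grip_depth ahead of it (arm.grip_depth is the distance from the TCP to the grasp point, in m); z points along the fingers, y is the direction in which the jaws open and shut (so a half turn about z gives the same grasp; the last joint's range is limited). The gripper opens to 88 mm and grips with 3 to 60 N. Pads are 19 mm wide; open, the fingers measure 130 mm over their backs; the gripper's body (78 mm by 193 mm) begins 47 mm behind the grasp point.
Start: joints at [1.608, 0.359, 0.012, 0, -1.224, -0.288], TCP at [0.168, 0.654, 0.405] pointing down, gripper open.
Joint ranges: [-3.07, 3.07], [-1.43, 2.12], [-1.02, 1.25], [-3.03, 1.67], [-3.05, -0], [-3.03, 3.03]. Speed limits (rad/s): [2.39, 2.39, 3.01, 3.14, 3.14, 3.14].

### API

Orientations are given as [roll, pitch, yaw] about the fixed x, y, z axes, in that order (R = Rz(yaw) Ry(pitch) Rx(roll)).
In Python, from station import arm gives the robot as it stands.
- The arm moves only by the tool carry_out, never from a script. Its argument "targets" is a list that holds one entry, the list of rows, each a list of 7 numbers: the turn, a rotation vector about the tool's x, y, z in units of 8 degrees (1.0 is 8 degrees), then the shift along the tool's x, y, z in units of 2.5 cm (1.0 is 2.5 cm), then the opening, from -1 (shut) to 1 (fully open). A call has 1 to 20 rows; each row shifts and turns the commanded pose from where the row before left it, along the tool's axes as they then stand; what a row does not reach is not made up. A row lasts 1/8 s, in which the tool goes at most 62.5 mm and 10.7 degrees, less where a joint would pass 70% of its speed; a pose out of reach is approached as far as the arm can. A call with a number of a shift or a turn outside -1 to 1 is refused whole. A call with a gripper value outside its range is refused whole. The fingers move at their own pace and stop on an object; "squeeze" is the grip in N (left out, the last holds). Time passes only in rows, so rows that do not move let the fingers close. It gives the time, the measured TCP pose, the force and the opening at its end, in the units of the state.
- arm.get_state(): the state, without advancing time (a new reading comes with each control period).
- arm.grab_frame(name): name is "scene" or "side" or "wrist"; returns (picture, depth): 480x640x3 uint8, red, green, blue; 480x640 float32, m along the optical axis (not along the pixel's ray), 0 where there is no reading.
- arm.camera_model(name): a dict with "camera_matrix" (3x3 intrinsics, pixels), "distortion" ([k1, k2, p1, p2, k3] as OpenCV has them; the pictures are not rectified), "world_from_camera" (4x4, takes a point from camera to world coordinates). Camera axes: x right, y down, z forward; pixel columns grow to the right and rows downward; lengths in m; the calibration is good to about 2 mm. A picture is of the moment at which its call begins: read the wrist's pose just before it. camera_model takes no time and is no camera call; for the wrist camera it gives the pose at the moment of the call.
- arm.job_done(): hands the job in, once; it reports no verdict.
Trained networks look in the newest picture that a camera, given by its name, has taken for a name from the list of things; names that differ only in an ending like _2 or _b are one class to them, and where a whole thing is asked for, a point or a joint stands for the part that bears it (a point fixed in the world has none). Each returns a list of dicts, best first, with "conf" (0 to 1); they miss things now and then, are a little off and sometimes report something else, mostly with a low value. They report only what shows in the picture. A call takes as long as a camera call.
- arm.spot_in(camera, query): "point" ([row, column] in pixels, amid what is visible of it).
- arm.landmark_of(camera, query): "point" ([row, column] in pixels: a listed point, or the origin of a listed thing).
The state is a dict: "t": time; "q": joint angles; "qd": joint speeds; "joint_efforts": joint torques, N m; "eef_pos": TCP position; "ee_rot": TCP orientation; "force": force on the tool from outside, world axes, zero at the start; "moment": the same for the moment, N m; "width": finger opening in m.
Only numpy, scipy, OpenCV 4.12 (cv2) and the standard library are available. Lean on these libraries where they do the work, as an engineer would, in place of code of your own. Each camera call takes 0.05 s, during which the arm holds its last target.

## Working session

There is one attempt and no reset: what is moved stays moved. The work goes in short steps, Python scripts to look and compute and a tool call to move; the robot and the scene stay as the last step left them, time stands still between calls to the robot, and variables do not carry over. Pictures are saved under pics/ and viewed, and the job is handed in when it is done.

Besides the shell and the picture viewer there is one more tool, called after "Request:" as name([rows], argument=value, ...), one row to a line, values as JSON. carry_out: Moves the arm, as the interface text tells. Its arguments: {"type":"object","properties":{"targets":{"type":"array"},"squeeze":{"type":"number"}},"required":["targets"]}

```bash
mkdir -p pics; ls
python3 - <<'E'
from station import arm
import cv2
s=arm.get_state(); print({k:s[k] for k in s})
print(arm.grip_depth)
for n in ("scene","side","wrist"):
    p,d=arm.grab_frame(n); cv2.imwrite(f"pics/{n}0.png",p[:,:,::-1])
    m=arm.camera_model(n); print(n,m)
    for q in ("top_catch","side_catch","bar_key_top","round_key_top","balance"):
        r=arm.landmark_of(n,q); print(n,q,[(x["conf"],x["point"]) for x in r[:2]])
E
```

```text
pics
{'t': 0.0, 'q': array([ 1.60809980e+00,  3.59376321e-01,  1.10699140e-02, -3.67732527e-04,
       -1.22411609e+00, -2.88082878e-01]), 'qd': array([ 0.00037987,  0.00091957,  0.00266261, -0.00129613, -0.00083046,
        0.00037659]), 'joint_efforts': array([-8.07803626e-04, -5.82713842e+01,  2.93068850e+01,  6.99778005e+00,
        7.14774389e-03, -1.51418249e-04]), 'eef_pos': array([0.16746809, 0.65369003, 0.40373093]), 'ee_rot': array([ 3.13993527e+00, -1.30618737e-04, -2.50904530e-01]), 'force': array([-0.97326918, -0.10291799, -0.148798  ]), 'moment': array([ 0.00189268,  0.01323973, -0.0302749 ]), 'width': 0.08727463216910672}
0.1593
scene {'camera_matrix': array([[449.90163959,   0.        , 315.6431657 ],
       [  0.        , 449.90163959, 236.37022003],
       [  0.        ,   0.        ,   1.        ]]), 'distortion': array([0.00459115, 0.        , 0.        , 0.        , 0.        ]), 'world_from_camera': array([[-0.57715405, -0.43626185,  0.69033963, -0.03755401],
       [-0.81631721,  0.28461431, -0.50261407,  0.47072517],
       [ 0.0227908 , -0.85362187, -0.520394
[... 1082 characters left out ...]
([[377.82907364,   0.        , 323.5720709 ],
       [  0.        , 377.82907364, 238.77859664],
       [  0.        ,   0.        ,   1.        ]]), 'distortion': array([-0.06179121,  0.        ,  0.        ,  0.        ,  0.        ]), 'world_from_camera': array([[-2.48728752e-01, -9.36474304e-01, -2.47285030e-01,
         2.33912647e-01],
       [-9.68572958e-01,  2.40659040e-01,  6.28462464e-02,
         6.36332090e-01],
       [ 6.57483060e-04,  2.55145261e-01, -9.66902510e-01,
         3.85548737e-01],
       [ 0.00000000e+00,  0.00000000e+00,  0.00000000e+00,
         1.00000000e+00]])}
wrist top_catch []
wrist side_catch []
wrist bar_key_top []
wrist round_key_top []
wrist balance []
```

View pics/scene0.png

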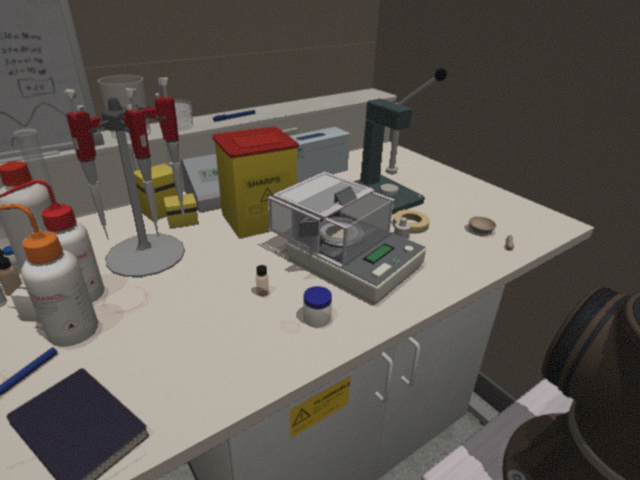

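View pics/side0.png

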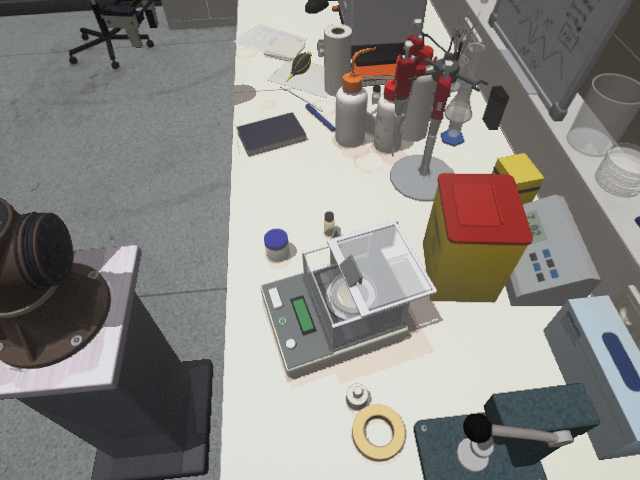

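```bash
cat > h.py <<'E'
import numpy as np, cv2
def ray(m,p):
    K=m["camera_matrix"];D=m["distortion"]
    u=cv2.undistortPoints(np.array([[[p[1],p[0]]]],float),K,D)[0,0]
    T=m["world_from_camera"]; return T[:3,3],T[:3,:3]@np.array([u[0],u[1],1.])
def tri(ms,ps):
    A=np.zeros((3,3));b=np.zeros(3);L=[]
    for m,p in zip(ms,ps):
        o,d=ray(m,p);d=d/np.linalg.norm(d);P=np.eye(3)-np.outer(d,d);A+=P;b+=P@o;L.append((o,P))
    x=np.linalg.solve(A,b); return x,[np.linalg.norm(P@(x-o)) for o,P in L]
def atz(m,p,z):
    o,d=ray(m,p); return o+d*(z-o[2])/d[2]
E
python3 - <<'E'
from station import arm
from h import *
S=arm.camera_model("scene");D=arm.camera_model("side")
for n,a,b in (("top",[194,340],[267.1,357.7]),("side",[225,303.3],[233.5,337.6]),("bar",[269.8,381.6],[294.8,275]),("round",[247.9,408.4],[341.6,291.7]),("bal",[262,353.5],[317.6,333.7])):
    print(n,tri([S,D],[a,b]))
for z,a,b in ((.151,[194,340],[267.1,357.7]),(.114,[225,303.3],[233.5,337.6]),(.058,[269.8,381.6],[294.8,275]),(.058,[247.9,408.4],[341.6,291.7])):print(z,atz(S,a,z),atz(D,b,z))
E
```

```text
top (array([ 0.60928859, -0.05697137,  0.14990836]), [np.float64(0.0019918722301375045), np.float64(0.0019918722301375596)])
side (array([0.58785796, 0.04659513, 0.1188054 ]), [np.float64(0.0009040370189180785), np.float64(0.0009040370189181413)])
bar (array([ 0.45567346, -0.04185907,  0.05765544]), [np.float64(0.003317080158349878), np.float64(0.003317080158349903)])
round (array([ 0.48206118, -0.14067786,  0.05758737]), [np.float64(0.002746683876740285), np.float64(0.00274668387674022)])
bal (array([ 5.66693945e-01, -7.08500535e-02, -2.05963490e-04]), [np.float64(0.0017076956715124647), np.float64(0.0017076956715124949)])
0.151 [ 0.60466311 -0.05539902  0.151     ] [ 0.61069021 -0.05604464  0.151     ]
0.114 [0.59349327 0.04186315 0.114     ] [0.58907019 0.05119172 0.114     ]
0.058 [ 0.4517962  -0.04235538  0.058     ] [ 0.45832747 -0.0398098   0.058     ]
0.058 [ 0.4787493  -0.14087429  0.058     ] [ 0.48432087 -0.13915912  0.058     ]
```

Balance is seen in both views. Both catches are found (scene (194,340) and (225,303)), bar key (270,382), vial (280,262), jar (305,317), sharps bin close behind. Next I check clearances and refine the pose.

Run:
```python
from station import arm
from h import *
from scipy.optimize import least_squares
S=arm.camera_model("scene");D=arm.camera_model("side")
# known fixed points: bar (-97+? ,50?), from text: bar x=-97,y~50 ; round x=-97,y=-50 ; fit
obs=[(S,[194,340],'t'),(D,[267.1,357.7],'t'),(S,[225,303.3],'s'),(D,[233.5,337.6],'s'),(S,[269.8,381.6],'b'),(D,[294.8,275],'b'),(S,[247.9,408.4],'r'),(D,[341.6,291.7],'r'),(S,[262,353.5],'o'),(D,[317.6,333.7],'o')]
def loc(k,v):
    return {'t':(-.005+v[3],0,.151),'s':(-.005+v[4],.105,.114),'b':(-.097,v[5],.058),'r':(-.097,v[5]-.1,.058),'o':(0,0,0)}[k]
def w(p,v):
    c,s=np.cos(v[2]),np.sin(v[2]);return np.array([v[0]+c*p[0]-s*p[1],v[1]+s*p[0]+c*p[1],p[2]])
def f(v):
    r=[]
    for m,px,k in obs:
        o,d=ray(m,px);d/=np.linalg.norm(d);e=w(loc(k,v),v)-o;r+=list(e-d*(d@e))
    return r
r=least_squares(f,[.567,-.07,.25,.05,.05,.05]);v=r.x;print(v.round(4));print((np.linalg.norm(np.array(r.fun).reshape(-1,3),axis=1)*1e3).round(1))
np.save("v.npy",v)
# cloud
P=[]
for n,m in(("scene",S),("side",D)):
    p,d=arm.grab_frame(n);rr,cc=np.nonzero(d>0)
    K=m["camera_matrix"];u=cv2.undistortPoints(np.stack([cc,rr],1)[:,None].astype(float),K,m["distortion"])[:,0]
    z=d[rr,cc];X=np.c_[u*z[:,None],z]@m["world_from_camera"][:3,:3].T+m["world_from_camera"][:3,3]
    c,s=np.cos(v[2]),np.sin(v[2]);q=X[:,:2]-v[:2];L=np.c_[c*q[:,0]+s*q[:,1],-s*q[:,0]+c*q[:,1],X[:,2]]
    P.append(np.c_[L,X[:,:2]])
P=np.vstack(P)
H=np.zeros((26,26));
print("height map mm, rows x local -0.14..0.38, cols y local -0.26..0.26 (20mm)")
for i in range(26):
    print(f"{-140+20*i:5d}",end=' ')
    for j in range(26):
        k=(abs(P[:,0]-(-.13+.02*i))<.01)&(abs(P[:,1]-(-.25+.02*j))<.01)
        print(f"{int(1e3*np.percentile(P[k,2],98)) if k.sum()>3 else -1:4d}",end='')
    print()
for n in("scene","side"):
    for q in("vial_amber","jar_blue","pellet_die","petri_dish"):
        arm.grab_frame
        o=arm.landmark_of(n,q);
        if o:
            x=atz(arm.camera_model(n),o[0]["point"],0);c,s=np.cos(v[2]),np.sin(v[2]);dx=x[:2]-v[:2]
            print(n,q,o[0]["conf"],x.round(3),(c*dx[0]+s*dx[1]).round(3),(-s*dx[0]+c*dx[1]).round(3))
```

```text
[ 0.5644 -0.0698  0.2692  0.0515  0.0601  0.0545]
[2.4 1.8 3.1 4.1 3.5 3.4 4.2 1.4 1.  3.7]
height map mm, rows x local -0.14..0.38, cols y local -0.26..0.26 (20mm)
 -140    3   3   3   3   3   2   3   3  41  44  42  36  28  29   3   3   3   3   3   3   2   2   2   2   2   2
 -120    3   3   4   2   3   3   3   2  52  53  59  56  53  53  58  58  57  50   2   3   2   2   1   2   2   2
 -100    3   4   3   3   2   3   3   3  53  54  60  57  54  54  60  61  59  51   0   1   1   1   2   2   1   1
  -80    3   3   3   3   3   3   3   3  52  53  53  54  55  55  54  52  52  51   2   2   2  57  56  56   1   1
  -60   22  21  21  14  20   7   3   3  52  52  53  54  55  55  54  52  52  52   1   2   1  57  57  57   2   1
  -40   23  21  21  31  49  48   3   4 133 135 133 133 132 132 132 132 133 132   1   2   2  57  57  57   1   2
  -20   22   2  21  33  50  47   3   3 135 136  -1  62  69  74  61  54 135 133   2   2   2   2   2   2   2   2
    0   22  20  21  21   3   3   3   3 136 142 142 140 140 139 139 139 136 133   1   2   2   2   2   2   2   2
   20   21  21  21   2   3   3   3   4 141 142 
[... 1694 characters left out ...]
 0   1   1   1   1  11 306 316 314
  340  121 120 116   3   3   3   3  57  53  47 211 212 212 212 212 212 211   1   0   1   1   1  12  18  20 318
  360  123 122 122 121 120   4  67  68  64  60  57  -1  -1 212 212 212  79   1  54  48   0   0 306 307 307 318
scene vial_amber 0.64 [0.587 0.143 0.   ] 0.079 0.199
scene jar_blue 0.68 [ 0.671 -0.107  0.   ] 0.093 -0.064
scene pellet_die 0.51 [ 0.58  -0.232  0.   ] -0.028 -0.161
scene petri_dish 0.89 [ 0.676 -0.106  0.   ] 0.098 -0.065
side vial_amber 0.59 [0.585 0.145 0.   ] 0.077 0.202
side jar_blue 0.64 [0.471 0.102 0.   ] -0.044 0.19
side pellet_die 0.58 [ 0.591 -0.231  0.   ] -0.017 -0.162
side petri_dish 0.56 [ 0.612 -0.016  0.   ] 0.06 0.039
```

Run:
```python
from station import arm
from h import *
P=[]
for n in("scene","side"):
    m=arm.camera_model(n);p,d=arm.grab_frame(n);rr,cc=np.nonzero(d>0)
    u=cv2.undistortPoints(np.stack([cc,rr],1)[:,None].astype(float),m["camera_matrix"],m["distortion"])[:,0]
    z=d[rr,cc];P.append(np.c_[u*z[:,None],z]@m["world_from_camera"][:3,:3].T+m["world_from_camera"][:3,3])
P=np.vstack(P)
print("rows x .2...8, cols y .0...75")
for i in range(15):
    print(f"{.2+.04*i:.2f}",end=' ')
    for j in range(19):
        k=(abs(P[:,0]-(.2+.04*i))<.02)&(abs(P[:,1]-(.04*j))<.02)
        print(f"{int(1e3*np.percentile(P[k,2],98)) if k.sum()>3 else -1:5d}",end='')
    print()
```

```text
rows x .2...8, cols y .0...75
0.20  -773 -772 -770 -773 -772 -772 -773 -772 -772 -770 -767 -770 -771 -770  336  335  328  308  291
0.24    -1   -1   -1   -1   -1   -1   -1   -1   -1   -1   -1   -1   -1   -1   -1   -1   -1   -1   -1
0.28    -1   -1   -1   -1   -1   -1   -1   -1   -1   -1   -1   -1   -1   -1   -1   -1   -1   -1   -1
0.32    -1   -1   -1   -1   -1   -1   -1   -1   -1   -1   -1   -1   -1   -1   -1   -1   -1   -1   -1
0.36     3    3    2    2    2    1    2    2    2    1    2    2   21   22    3    3    2    3    3
0.40     3    3    2    2    2    2    2    2    2    2    2   21   22   22   21    3    3    3    3
0.44    50    1   56   56    1    1    1    1    2    2    2   22   22   22   21    2    3    4    2
0.48    51    2   57   57    2    2    2    1    2    2    1   21   22   22   22    2    3    3    3
0.52   134   33    2    2    2    2    2    2    2    2    2   18   22   22   22    3    2    5    4
0.56   141  132    2   57   62    2    2    2    2    2    1    2   21   19    2   15    6    5    4
0.60   141  140    2   61   62    2    2    2    2    2    2    2    2   14   14   16    4    4    4
0.64   141  140    1    1    2    2    2    2    2    2    2  179  186  139    2    4    4  186  186
0.68   141  141    1    1    2    2    2    2    2    3    2  187  243  147    1   -1  157  186  185
0.72   141  140    1    1    2    2    2  364    2    2  132  143  236  236    1   -1   -1  185  185
0.76   211  210  209    2    2    2   15  369   17  367  182  237  234   59    1   60   57    3   37
```

Request:
carry_out([
  [[0, 0, -0.915, 0, 0, 0, -1], [0, 0, -0.915, 0, 0, 0, -1], [0, 0, -0.915, 0, 0, 0, -1], [0, 0, -0.915, 0, 0, 0, -1], [0, 0, 0, 0, 0, 0, -1]],
], squeeze=20)

```text
t: 2.12
eef_pos: [0.1675, 0.6539, 0.4047]
ee_rot: [-3.142, -0.0, 0.259]
force: [-0.2, -0.3, 0.2]
width: 0.0436
```

Request:
carry_out([
  [[0, 0, 0, 0.4, 0.975, 0, -1], [0, 0, 0, 0.4, 0.975, 0, -1], [0, 0, 0, 0.4, 0.975, 0, -1], [0, 0, 0, 0.4, 0.975, 0, -1], [0, 0, 0, 0.4, 0.975, 0, -1], [0, 0, 0, 0.4, 0.975, 0, -1], [0, 0, 0, 0.4, 0.975, 0, -1], [0, 0, 0, 0.4, 0.975, 0, -1], [0, 0, 0, 0.4, 0.975, 0, -1], [0, 0, 0, 0.4, 0.975, 0, -1], [0, 0, 0, 0.4, 0.975, 0, -1], [0, 0, 0, 0.4, 0.975, 0, -1], [0, 0, 0, 0.4, 0.975, 0, -1], [0, 0, 0, 0.4, 0.975, 0, -1], [0, 0, 0, 0.4, 0.975, 0, -1], [0, 0, 0, 0.4, 0.975, 0, -1], [0, 0, 0, 0.4, 0.975, 0, -1], [0, 0, 0, 0.4, 0.975, 0, -1], [0, 0, 0, 0.4, 0.975, 0, -1], [0, 0, 0, 0.4, 0.975, 0, -1]],
])

```text
t: 4.62
eef_pos: [0.4868, 0.2326, 0.4047]
ee_rot: [3.142, -0.0, 0.26]
force: [-0.1, -0.2, -0.8]
width: 0.0004
```

Request:
carry_out([
  [[0, 0, 0, 0.4, 0.975, 0, -1], [0, 0, 0, 0.4, 0.975, 0, -1], [0, 0, 0, 0.4, 0.975, 0, -1], [0, 0, 0, 0.4, 0.975, 0, -1], [0, 0, 0, 0.4, 0.975, 0, -1], [0, 0, 0, 0.4, 0.4, 0, -1], [0, 0, 0, 0, 0, 0, -1], [0, 0, 0, 0, 0, 0, -1]],
])

```text
t: 5.62
eef_pos: [0.5779, 0.1224, 0.4046]
ee_rot: [-3.141, 0.0, 0.26]
force: [-0.4, 0.3, -0.3]
width: 0.0001
```

Run:
```python
from station import arm
from h import *
s=arm.get_state();print(s["t"],s["eef_pos"],s["ee_rot"],s["width"],s["q"])
m=arm.camera_model("wrist");p,d=arm.grab_frame("wrist");cv2.imwrite("pics/w1.png",p[:,:,::-1]);np.save("d1.npy",d)
import pickle;pickle.dump(m,open("m1.pkl","wb"))
for q,z in(("top_catch",.151),("side_catch",.114),("bar_key_top",.058),("round_key_top",.058)):
    for r in arm.landmark_of("wrist",q)[:2]: print(q,r["conf"],r["point"],atz(m,r["point"],z))
```

```text
5.625 [0.57793007 0.12239002 0.40455681] [-3.14145582e+00  2.12455660e-04  2.60279345e-01] 0.00011321547000525705 [ 5.39288198e-01  2.21349672e-01 -1.80181450e-01 -2.06456809e-04
 -1.16943177e+00  1.29186813e+00]
top_catch 0.83 [274.5, 594.0] [ 0.60725664 -0.06146082  0.151     ]
side_catch 0.7 [245.2, 427.6] [0.5900111  0.04419716 0.114     ]
bar_key_top 0.69 [244.2, 428.2] [0.57987156 0.02431886 0.058     ]
round_key_top 0.48 [374.7, 547.6] [ 0.48000793 -0.14235251  0.058     ]
```

View pics/w1.png

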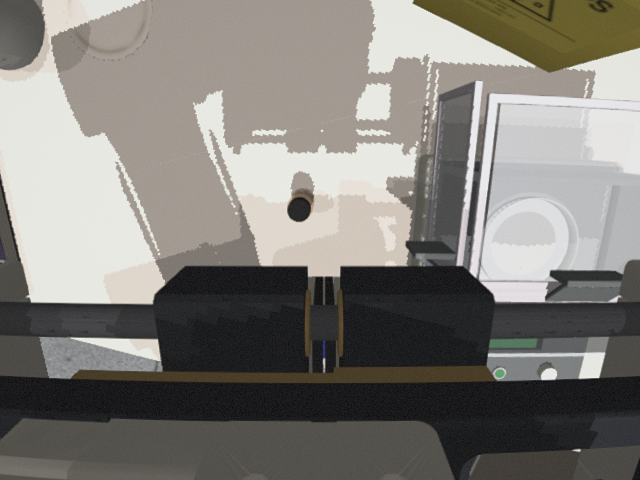

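Run:
```python
from h import *
import pickle
d=np.load("d1.npy");m=pickle.load(open("m1.pkl","rb"))
for r in (270,280,290,300,310,330,350,360,380):print(r,[(c,round(float(d[r,c])*1e3)) for c in (60,170,220,280,303,310,315,324,333,338,345,400,480,560)])
rr,cc=np.nonzero((d>0)&(d<.35))
u=cv2.undistortPoints(np.stack([cc,rr],1)[:,None].astype(float),m["camera_matrix"],m["distortion"])[:,0]
z=d[rr,cc];X=np.c_[u*z[:,None],z]@m["world_from_camera"][:3,:3].T+m["world_from_camera"][:3,3]
# tool frame
c,s=np.cos(.26),np.sin(.26);q=X-np.array([.5779,.1224,.4046]);T=np.c_[c*q[:,0]+s*q[:,1],s*q[:,0]-c*q[:,1],-q[:,2]]
for a in np.arange(0,.2,.01):
    k=(T[:,2]>a)&(T[:,2]<a+.01)&(abs(T[:,0])<.06)&(abs(T[:,1])<.12)
    if k.sum():print(round(a,3),k.sum(),T[k].min(0).round(3),T[k].max(0).round(3))
# shield edges / door in local frame
```

```text
270 [(60, 407), (170, 407), (220, 88), (280, 89), (303, 89), (310, 407), (315, 407), (324, 0), (333, 407), (338, 405), (345, 89), (400, 89), (480, 260), (560, 258)]
280 [(60, 410), (170, 82), (220, 82), (280, 81), (303, 83), (310, 158), (315, 162), (324, 410), (333, 160), (338, 158), (345, 82), (400, 82), (480, 262), (560, 248)]
290 [(60, 413), (170, 76), (220, 77), (280, 77), (303, 78), (310, 148), (315, 152), (324, 414), (333, 152), (338, 86), (345, 76), (400, 77), (480, 78), (560, 247)]
300 [(60, 0), (170, 75), (220, 74), (280, 74), (303, 75), (310, 86), (315, 142), (324, 392), (333, 143), (338, 82), (345, 74), (400, 75), (480, 75), (560, 261)]
310 [(60, 82), (170, 75), (220, 74), (280, 76), (303, 74), (310, 84), (315, 84), (324, 84), (333, 84), (338, 80), (345, 74), (400, 75), (480, 74), (560, 83)]
330 [(60, 83), (170, 76), (220, 75), (280, 75), (303, 75), (310, 82), (315, 82), (324, 82), (333, 82), (338, 80), (345, 76), (400, 76), (480, 75), (560, 83)]
350 [(60, 1312), (170, 77), (220, 78), (280, 77), (303, 76), (310, 86), (315, 125), (324, 368), (333, 126), (338, 81), (345, 77)
[... 339 characters left out ...]
480, 74), (560, 69)]
0.05 1929 [ 0.021 -0.047  0.059] [0.027 0.018 0.06 ]
0.06 31121 [ 0.012 -0.056  0.06 ] [0.028 0.056 0.07 ]
0.07 21202 [-0.002 -0.062  0.07 ] [0.027 0.068 0.08 ]
0.08 27897 [-0.009 -0.053  0.08 ] [0.04 0.08 0.09]
0.09 18528 [-0.025 -0.081  0.09 ] [0.039 0.083 0.1  ]
0.1 7471 [-0.035 -0.085  0.1  ] [0.04  0.084 0.11 ]
0.11 576 [-0.037 -0.084  0.11 ] [0.039 0.084 0.119]
0.12 71 [-0.007 -0.003  0.125] [0.006 0.005 0.13 ]
0.13 676 [-0.009 -0.003  0.13 ] [0.004 0.004 0.133]
0.14 73 [ 0.009 -0.004  0.144] [0.011 0.005 0.15 ]
0.15 288 [ 0.005 -0.006  0.15 ] [0.012 0.007 0.16 ]
0.16 277 [ 0.008 -0.006  0.16 ] [0.012 0.007 0.17 ]
0.17 135 [ 0.009 -0.006  0.17 ] [0.012 0.007 0.178]
```

Request:
carry_out([
  [[0, 0, 0, 0.28, 0.91, 0, -1], [0, 0, 0, 0.28, 0.91, 0, -1], [0, 0, 0, 0.28, 0.91, 0, -1], [0, 0, 0, 0, 0, 0, -1], [0, 0, 0, 0, 0, 0.8, -1], [0, 0, 0, 0, 0, 0.8, -1], [0, 0, 0, 0, 0, 0.8, -1], [0, 0, 0, 0, 0, 0.8, -1], [0, 0, 0, 0, 0, 0.8, -1], [0, 0, 0, 0, 0, 0.78, -1], [0, 0, 0, 0, 0, 0, -1]],
])

```text
t: 7.25
eef_pos: [0.6152, 0.0622, 0.2839]
ee_rot: [3.142, 0.003, 0.261]
force: [-0.5, -0.5, 0.4]
width: 0.0006
```

Run:
```python
from station import arm
import cv2
for n in("scene","side"):
    p,d=arm.grab_frame(n);c=p[150:350,220:470] if n=="scene" else p[180:380,220:470]
    cv2.imwrite(f"pics/{n}2.png",cv2.resize(c[:,:,::-1],(750,600),interpolation=cv2.INTER_CUBIC))
```

```text
(no output)
```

View pics/scene2.png

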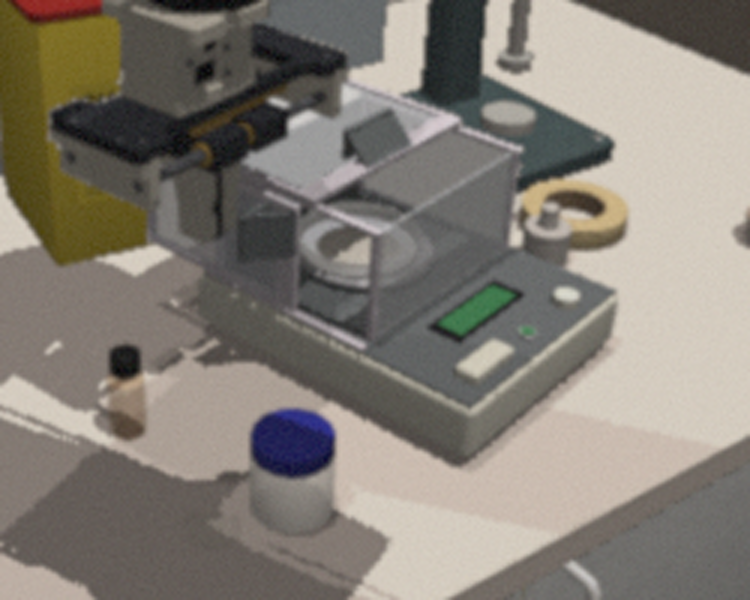

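View pics/side2.png

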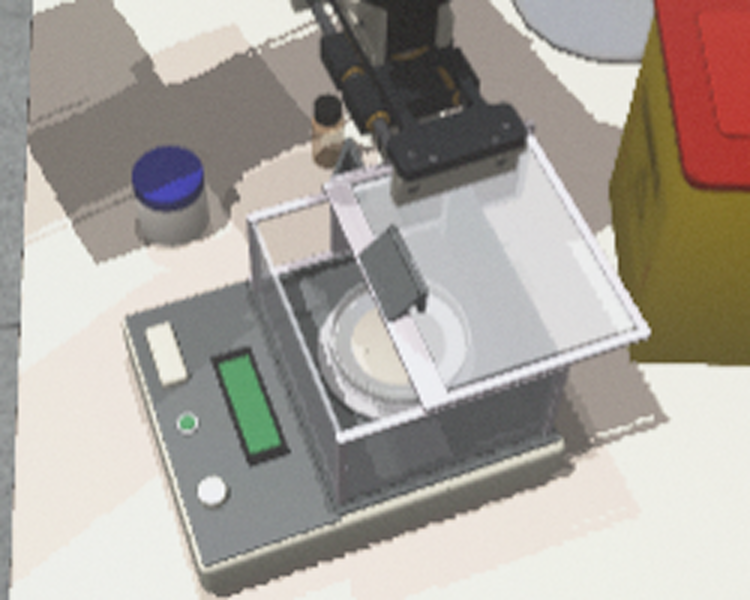

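The fingertips hang beside the door just behind the side catch (crop (215,205) vs. catch (265,235)), clear of the vial. Pushing.

Request:
carry_out([
  [[0, 0, 0, -0.6, 0, 0, -1], [0, 0, 0, -0.6, 0, 0, -1], [0, 0, 0, -0.6, 0, 0, -1], [0, 0, 0, -0.6, 0, 0, -1], [0, 0, 0, 0, 0, 0, -1]],
])

```text
t: 7.98
eef_pos: [0.5566, 0.0457, 0.2856]
ee_rot: [3.141, 0.001, 0.26]
force: [-0.2, -0.5, 0.5]
width: 0.0001
```

Run:
```python
from station import arm
import cv2
for n in("scene",):
    p,d=arm.grab_frame(n);c=p[150:350,220:470]
    cv2.imwrite(f"pics/{n}3.png",cv2.resize(c[:,:,::-1],(750,600),interpolation=cv2.INTER_CUBIC))
```

```text
(no output)
```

View pics/scene3.png

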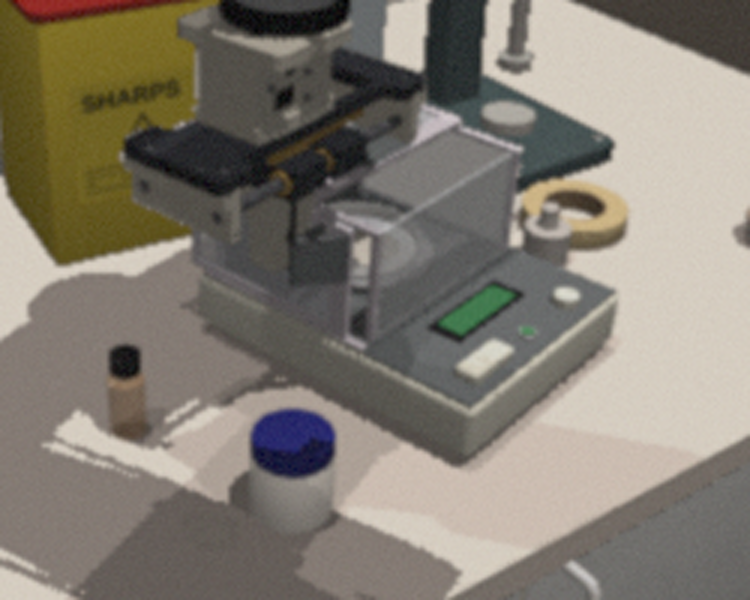

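Door has moved with the finger; about 20 mm gap remains (crop x 350–375).

Request:
carry_out([
  [[0, 0, 0, -0.4, 0, 0, -1], [0, 0, 0, -0.3, 0, 0, -1], [0, 0, 0, -0.1, 0, 0, -1]],
])

```text
t: 8.4
eef_pos: [0.5401, 0.0416, 0.2857]
ee_rot: [-3.141, -0.006, 0.261]
force: [15.9, 0.5, -11.8]
width: 0.0004
```

Request:
carry_out([
  [[0, 0, 0, -0.1, 0, 0, -1]],
])

```text
t: 8.52
eef_pos: [0.5394, 0.0415, 0.2858]
ee_rot: [-3.142, -0.01, 0.262]
force: [23.2, -1.3, -18.3]
width: 0.0004
```

Request:
carry_out([
  [[0, 0, 0, -0.1, 0, 0, -1]],
])

```text
t: 8.65
eef_pos: [0.5385, 0.0412, 0.286]
ee_rot: [3.142, -0.014, 0.262]
force: [32.9, 0.3, -25.5]
width: 0.0005
```

Request:
carry_out([
  [[0, 0, 0, 0.5, 0, 0, -1], [0, 0, 0, 0.5, 0, 0, -1], [0, 0, 0, 0, 0, -0.9, -1], [0, 0, 0, 0, 0, -0.9, -1], [0, 0, 0, 0, 0, -0.9, -1], [0, 0, 0, 0, 0, -0.9, -1], [0, 0, 0, 0.42, 0.91, 0, -1], [0, 0, 0, 0.42, 0.91, 0, -1], [0, 0, 0, 0.42, 0.91, 0, -1], [0, 0, 0, 0.42, 0.91, 0, -1], [0, 0, 0, 0.42, 0.91, 0, -1], [0, 0, 0, 0, 0, 0, -1]],
])

```text
t: 10.15
eef_pos: [0.6386, -0.0514, 0.3741]
ee_rot: [-3.141, 0.002, 0.258]
force: [0.2, -0.5, 0.5]
width: 0.0007
```

Run:
```python
from station import arm
from h import *
m=arm.camera_model("wrist")
for n in("scene","side","wrist"):
    p,d=arm.grab_frame(n)
    if n=="wrist": cv2.imwrite("pics/wrist4.png",p[:,:,::-1]);continue
    c=p[150:350,220:470] if n=="scene" else p[180:380,220:470]
    cv2.imwrite(f"pics/{n}4.png",cv2.resize(c[:,:,::-1],(750,600),interpolation=cv2.INTER_CUBIC))
for n in("scene","side","wrist"):
  for q,z in(("top_catch",.151),("side_catch",.114)):
    for r in arm.landmark_of(n,q)[:1]: print(n,q,r["conf"],r["point"],atz(m if n=="wrist" else arm.camera_model(n),r["point"],z))
```

```text
scene top_catch 0.67 [193.9, 343.1] [ 0.60160927 -0.06103548  0.151     ]
scene side_catch 0.88 [235.6, 329.3] [0.53360867 0.0230997  0.114     ]
side top_catch 0.88 [266.1, 355.4] [ 0.60701012 -0.05351557  0.151     ]
side side_catch 0.78 [240.4, 311.7] [0.53730864 0.03985737 0.114     ]
```

View pics/scene4.png

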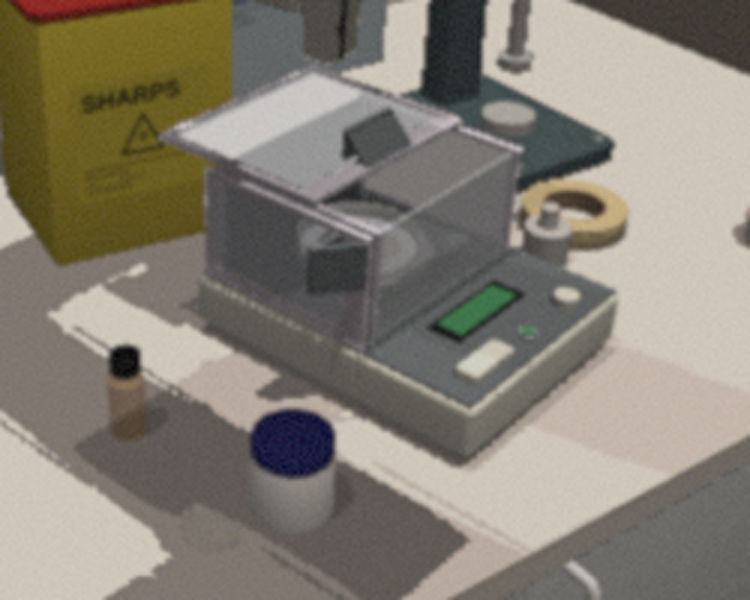

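View pics/wrist4.png

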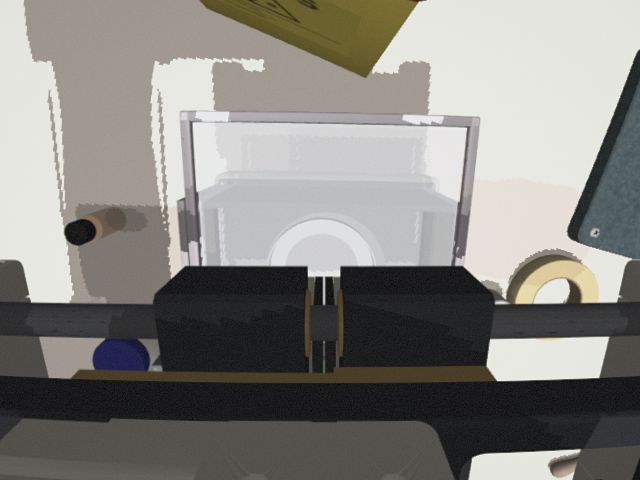

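Door now lines up with the front post (shut); cover is centred under the tool. Descend behind the top catch and push.

Request:
carry_out([
  [[0, 0, 0, 0, 0, 0.7, -1], [0, 0, 0, 0, 0, 0.7, -1], [0, 0, 0, 0, 0, 0.5, -1], [0, 0, 0, 0, 0, 0, -1]],
])

```text
t: 11.1
eef_pos: [0.6376, -0.0502, 0.3258]
ee_rot: [-3.141, 0.003, 0.26]
force: [-1.5, 0.6, 1.1]
width: 0.0004
```

Request:
carry_out([
  [[0, 0, 0, -0.6, 0, 0, -1], [0, 0, 0, -0.6, 0, 0, -1], [0, 0, 0, -0.6, 0, 0, -1], [0, 0, 0, -0.5, 0, 0, -1], [0, 0, 0, 0, 0, 0, -1]],
])

```text
t: 11.72
eef_pos: [0.5813, -0.0654, 0.3283]
ee_rot: [3.141, 0.0, 0.26]
force: [0.4, -0.6, -0.6]
width: 0.0004
```

Run:
```python
from station import arm
import cv2
for n in("scene",):
    p,d=arm.grab_frame(n);c=p[150:350,220:470]
    cv2.imwrite(f"pics/{n}5.png",cv2.resize(c[:,:,::-1],(750,600),interpolation=cv2.INTER_CUBIC))
```

```text
(no output)
```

View pics/scene5.png

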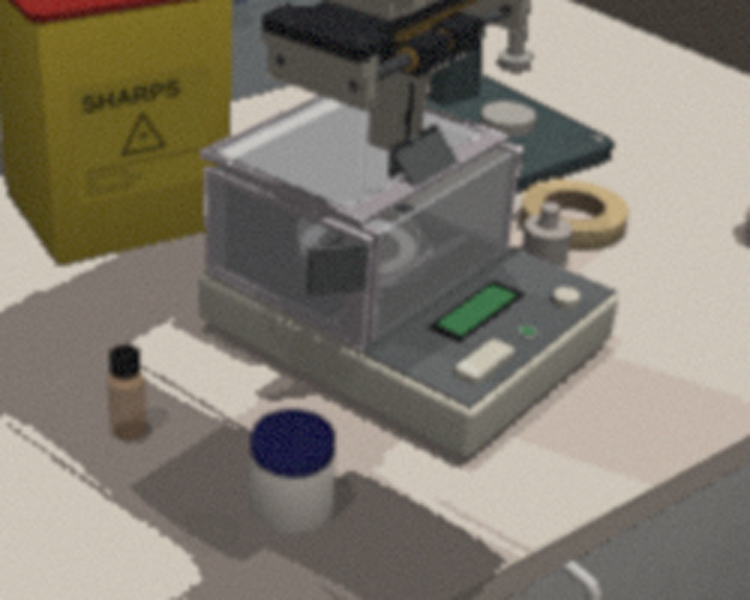

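The cover follows the finger; about 15 mm left.

Request:
carry_out([
  [[0, 0, 0, -0.3, 0, 0, -1], [0, 0, 0, -0.2, 0, 0, -1], [0, 0, 0, -0.1, 0, 0, -1]],
])

```text
t: 12.15
eef_pos: [0.5683, -0.0688, 0.328]
ee_rot: [3.141, -0.002, 0.26]
force: [6.6, 1.3, -2.5]
width: 0.0001
```

Request:
carry_out([
  [[0, 0, 0, -0.1, 0, 0, -1]],
])

```text
t: 12.28
eef_pos: [0.5674, -0.0689, 0.3281]
ee_rot: [3.141, -0.006, 0.261]
force: [14.7, 2.0, -8.1]
width: 0.0006
```

Request:
carry_out([
  [[0, 0, 0, -0.1, 0, 0, -1]],
])

```text
t: 12.4
eef_pos: [0.5665, -0.0691, 0.3283]
ee_rot: [3.141, -0.01, 0.261]
force: [21.3, 2.7, -13.1]
width: 0.0002
```

Request:
carry_out([
  [[0, 0, 0, 0.5, 0, 0, -1], [0, 0, 0, 0.3, 0, 0, -1], [0, 0, 0, 0, 0, -0.8, -1], [0, 0, 0, 0, 0, -0.9, -1], [0, 0, 0, -0.89, -0.43, 0, -1], [0, 0, 0, -0.89, -0.43, 0, -1], [0, 0, 0, -0.89, -0.43, 0, -1], [0, 0, 0, -0.89, -0.43, 0, -1], [0, 0, 0, -0.89, -0.43, 0, -1], [0, 0, 0, 0, 0, 0, -1], [0, 0, 0, 0, 0, 0, -1]],
])

```text
t: 13.78
eef_pos: [0.4614, -0.0417, 0.3703]
ee_rot: [3.141, 0.0, 0.26]
force: [-0.0, 0.5, -0.8]
width: 0.0007
```

Run:
```python
from station import arm
from h import *
m=arm.camera_model("wrist")
for n in("scene","side","wrist"):
    p,d=arm.grab_frame(n)
    if n=="wrist": cv2.imwrite("pics/wrist6.png",p[:,:,::-1]);continue
    c=p[150:350,220:470] if n=="scene" else p[180:380,220:470]
    cv2.imwrite(f"pics/{n}6.png",cv2.resize(c[:,:,::-1],(750,600),interpolation=cv2.INTER_CUBIC))
for n in("scene","side","wrist"):
  for q,z in(("top_catch",.151),("side_catch",.114),("bar_key_top",.058)):
    for r in arm.landmark_of(n,q)[:1]: print(n,q,r["conf"],r["point"],atz(m if n=="wrist" else arm.camera_model(n),r["point"],z))
```

```text
scene top_catch 0.78 [201.2, 362.3] [ 0.5550952  -0.07280534  0.151     ]
scene side_catch 0.63 [233.6, 324.3] [0.54467085 0.02668531 0.114     ]
scene bar_key_top 0.73 [247.2, 411.1] [ 0.47758816 -0.14747943  0.058     ]
side top_catch 0.91 [275.9, 329.8] [ 0.56026875 -0.06880511  0.151     ]
side side_catch 0.69 [240.3, 309.9] [0.53387433 0.04048481 0.114     ]
side bar_key_top 0.64 [295.4, 273.0] [ 0.45448273 -0.04071553  0.058     ]
wrist top_catch 0.84 [105.6, 430.1] [ 0.55798182 -0.07257382  0.151     ]
wrist side_catch 0.86 [102.8, 235.4] [0.53498288 0.03187474 0.114     ]
wrist bar_key_top 0.81 [236.4, 327.7] [ 0.45557768 -0.047375    0.058     ]
```

View pics/scene6.png

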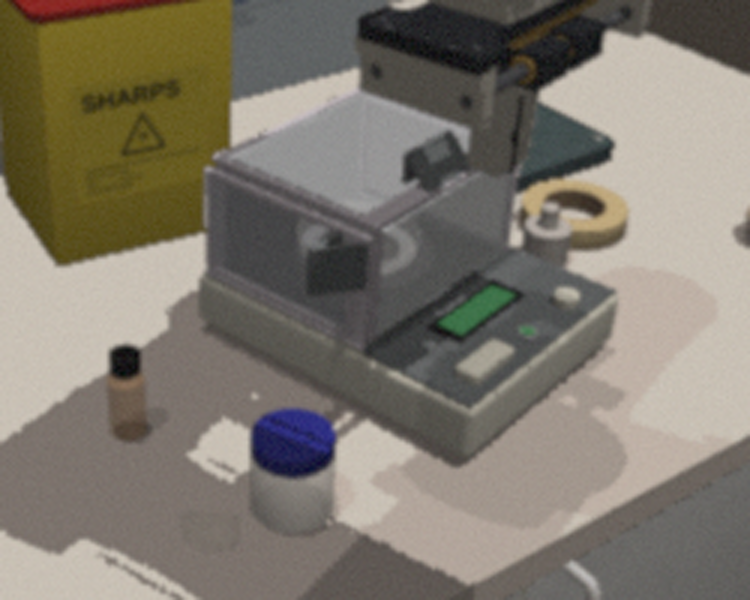

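View pics/side6.png

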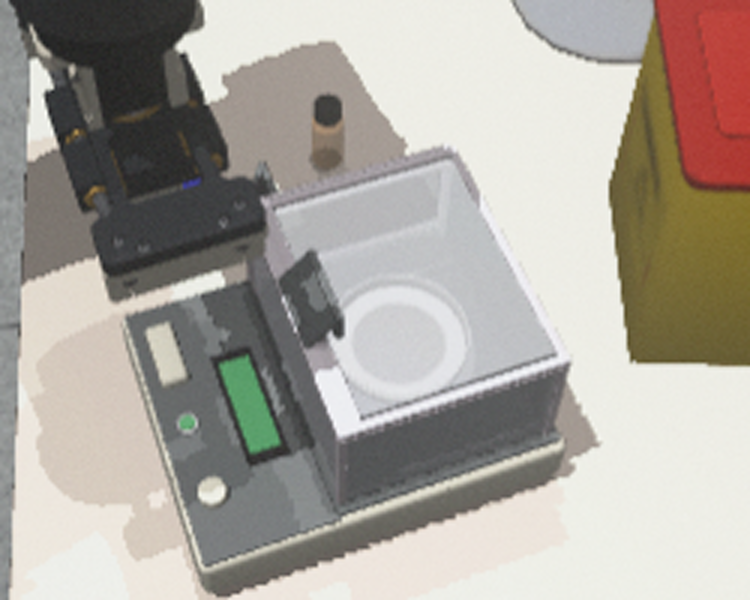

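Both show shut in the side and scene views (cover and front rail flush). Now to the key.

Request:
carry_out([
  [[0, 0, 0, -0.26, 0.04, 0, -1], [0, 0, 0, 0, 0, 0.9, -1], [0, 0, 0, 0, 0, 0.9, -1], [0, 0, 0, 0, 0, 0.9, -1], [0, 0, 0, 0, 0, 0.9, -1], [0, 0, 0, 0, 0, 0.9, -1], [0, 0, 0, 0, 0, 0.4, -1], [0, 0, 0, 0, 0, 0, -1]],
])

```text
t: 15.38
eef_pos: [0.4549, -0.0444, 0.2475]
ee_rot: [3.141, 0.001, 0.26]
force: [-0.1, -0.2, -0.3]
width: 0.0004
```

Run:
```python
from station import arm
import cv2
for n in("scene","side"):
    p,d=arm.grab_frame(n);c=p[150:350,220:470] if n=="scene" else p[180:380,220:470]
    cv2.imwrite(f"pics/{n}7.png",cv2.resize(c[:,:,::-1],(750,600),interpolation=cv2.INTER_CUBIC))
```

```text
(no output)
```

View pics/scene7.png

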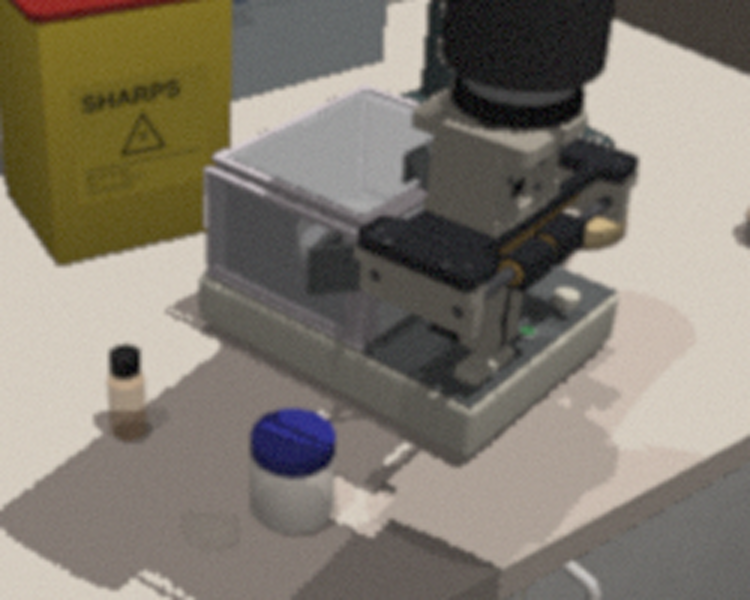

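View pics/side7.png

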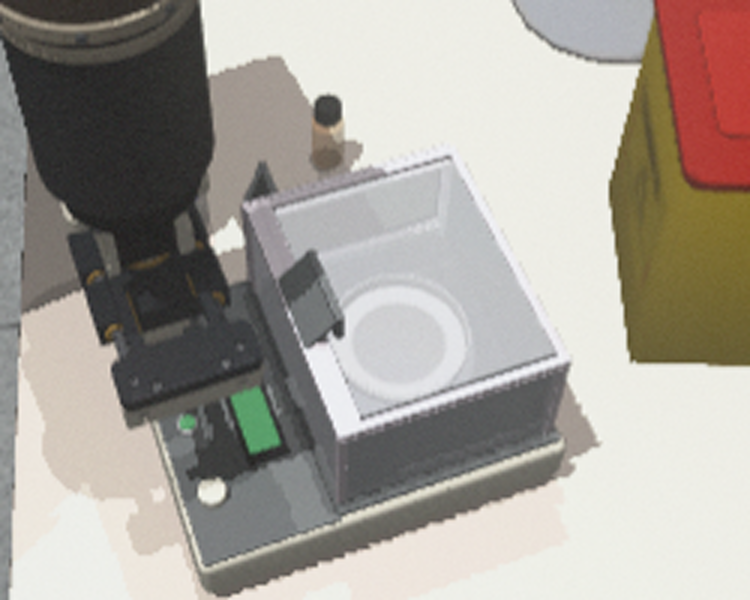

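Fingertips stand over the bar key (crop (485,365)). Press slowly.

Request:
carry_out([
  [[0, 0, 0, 0, 0, 0.2, -1], [0, 0, 0, 0, 0, 0.2, -1], [0, 0, 0, 0, 0, 0.12, -1], [0, 0, 0, 0, 0, 0.08, -1], [0, 0, 0, 0, 0, 0, -1]],
])

```text
t: 16.1
eef_pos: [0.4551, -0.0442, 0.2327]
ee_rot: [3.142, 0.0, 0.26]
force: [-2.6, 2.2, 3.8]
width: 0.0001
```

Request:
carry_out([
  [[0, 0, 0, 0, 0, 0.08, -1], [0, 0, 0, 0, 0, 0, -1]],
])

```text
t: 16.35
eef_pos: [0.4552, -0.0442, 0.232]
ee_rot: [3.141, -0.0, 0.261]
force: [-6.4, 2.7, 20.6]
width: 0.0003
```

Stopped at tip height 0.054 with 20 N: fully down. Lift off.

Request:
carry_out([
  [[0, 0, 0, 0, 0, -0.3, -1], [0, 0, 0, 0, 0, -0.8, -1], [0, 0, 0, 0, 0, -0.8, -1], [0, 0, 0, 0, 0, -0.8, -1], [0, 0, 0, 0, 0, -0.8, -1], [0, 0, 0, 0, 0, -0.8, -1], [0, 0, 0, 0, 0, -0.8, -1], [0, 0, 0, 0, -0.8, -0.5, -1], [0, 0, 0, 0, -0.8, 0, -1], [0, 0, 0, 0, -0.8, 0, -1], [0, 0, 0, 0, -0.8, 0, -1], [0, 0, 0, 0, -0.8, 0, -1], [0, 0, 0, 0, -0.8, 0, -1], [0, 0, 0, 0, 0, 0, -1], [0, 0, 0, 0, 0, 0, -1]],
])

```text
t: 18.23
eef_pos: [0.4242, 0.0714, 0.3706]
ee_rot: [3.141, 0.0, 0.261]
force: [-0.8, -0.3, -0.3]
width: 0.0006
```

Run:
```python
from station import arm
from h import *
S=arm.camera_model("scene");D=arm.camera_model("side");o={}
P={}
for n in("scene","side"):
    p,d=arm.grab_frame(n);P[n]=d
    c=p[150:350,220:470] if n=="scene" else p[180:380,220:470]
    cv2.imwrite(f"pics/{n}8.png",cv2.resize(c[:,:,::-1],(750,600),interpolation=cv2.INTER_CUBIC))
v=np.load("v.npy");c,s=np.cos(v[2]),np.sin(v[2])
for q in("top_catch","side_catch","bar_key_top"):
    a=arm.landmark_of("scene",q);b=arm.landmark_of("side",q)
    if a and b:
        x,e=tri([S,D],[a[0]["point"],b[0]["point"]]);g=x[:2]-v[:2];print(q,x.round(4),np.round(e,4),"local",(c*g[0]+s*g[1]).round(4),(-s*g[0]+c*g[1]).round(4))
```

```text
top_catch [ 0.5544 -0.0719  0.1509] [0.0012 0.0012] local -0.0102 0.0006
side_catch [0.5337 0.0332 0.1165] [0.0029 0.0029] local -0.0022 0.1074
bar_key_top [ 0.4607 -0.0433  0.0527] [0.0015 0.0015] local -0.0928 0.0531
```

View pics/scene8.png

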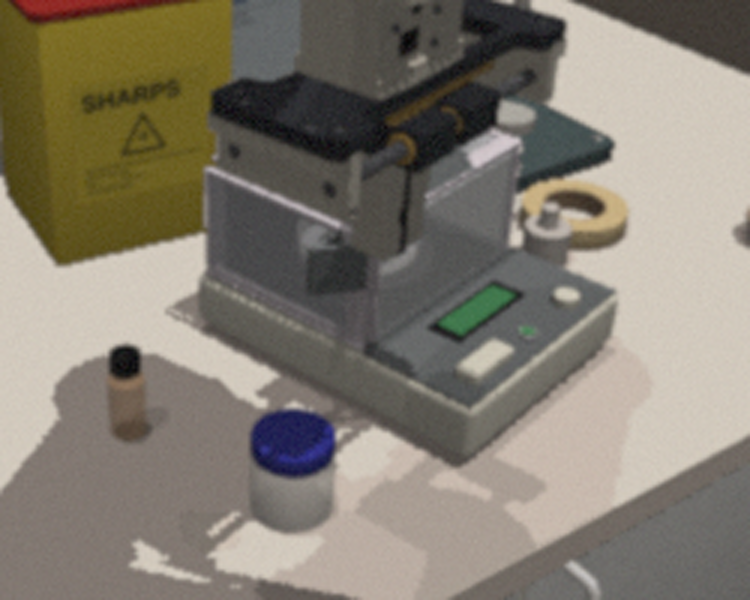

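View pics/side8.png

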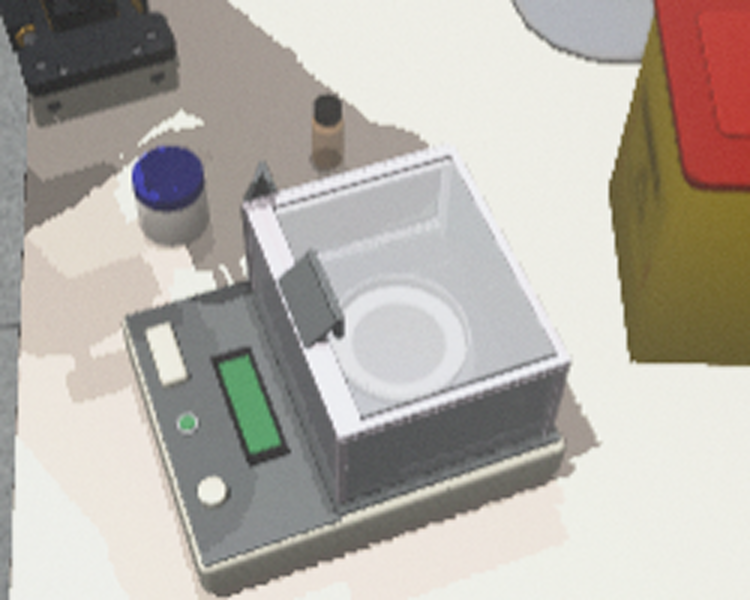

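Run:
```python
from station import arm
from h import *
v=np.load("v.npy");c,s=np.cos(v[2]),np.sin(v[2])
for n in("scene","side"):
    m=arm.camera_model(n);p,d=arm.grab_frame(n);rr,cc=np.nonzero(d>0)
    u=cv2.undistortPoints(np.stack([cc,rr],1)[:,None].astype(float),m["camera_matrix"],m["distortion"])[:,0]
    z=d[rr,cc];X=np.c_[u*z[:,None],z]@m["world_from_camera"][:3,:3].T+m["world_from_camera"][:3,3]
    q=X[:,:2]-v[:2];L=np.c_[c*q[:,0]+s*q[:,1],-s*q[:,0]+c*q[:,1],X[:,2]]
    for nm,x,y in(("bar",-.097,.052),("round",-.097,-.048)):
        k=(abs(L[:,0]-x)<.005)&(abs(L[:,1]-y)<.005);print(n,nm,k.sum(),np.median(L[k,2]))
print(arm.get_state()["t"]); print(arm.job_done())
```

```text
scene bar 17 0.057962525492913364
scene round 13 0.05799791840978469
side bar 24 0.059028048427063384
side round 29 0.059558349671179234
18.725
the job is handed in; nothing more can be done
None
```

I pushed the side door shut, then the top cover, then pressed the bar key all the way down and let it come up. I did all of it with closed fingertips and handed the job in at 18.7 s.

- **Side door:** it ran up against its stop, and the push force rose to about 33 N with no further movement. In the pictures it lines up with the front post.
- **Top cover:** it also ran up against its stop, with the force rising to about 21 N. The side picture shows it flush with the shield.
- **Bar key:** it stopped at tip height 0.054 m with about 20 N on it, which is the full 4 mm of travel. After I lifted off, depth readings put its top back at 58–59 mm, level with the round key.
- **Surroundings:** the vial and jar stand where they were in the last pictures, and the dish, die and round key look unchanged. The arm was clear of everything when I handed in.

**Checks that disagreed:** the last landmark readings put the top catch at x −10 mm and the side catch at x −2 mm, where −5 mm means shut. That is within the few millimetres of scatter in these readings. The same method put the key top at 53 mm, but the depth readings from both cameras show it up.

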